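# Pulse the spice grinder

### The job

Get the spice grinder ready to pulse: first stand its speed lever straight up (medium speed) and let go of it. Then set the lid into the grinder's mouth, its two lugs down through the two gaps in the rim, and twist it clockwise (seen from above) against the spring to the middle rib, halfway to the lock, never turning it on to the lock click, and finish while still gripping the lid and holding it there. Leave the other things on the worktop where they are.

Things in the scene. Friction and masses are not known exactly. Their poses are not given: they have to be found in the camera images.
- grinder: Electric spice grinder, fixed (place and yaw vary). Origin: centre of its underside, z up; at yaw 0 its x points away from the robot. Round black housing, 132 mm wide at the foot, under an open-topped collar 112 mm across, top 86 mm up. On its +y side a control block, 80 mm (x) wide, from y = 45 to 140 mm, 50 mm tall, carries the speed lever.
- mouth (a point): Centre of the grinder's mouth, on its axis, level with the rim's top (86 mm up). The rim is an inward metal lip, 6 mm thick, round a hole 80 mm across.
- gap (a point): One of two gaps, 20 mm wide, cut in the lip on the grinder's +x side (this point, 45 mm from the axis, 86 mm up) and its -x side. Outside on the collar are small upright metal ribs (to 61.5 mm from the axis), three to each gap: at the gap (entry), 0.6 rad clockwise of it (middle, pulse) and 1.2 rad clockwise (lock).
- twist_ring (a joint): Sprung steel ring under the lip, rad: 0 at rest, grows clockwise (from above) as the lid turns it. Its dogs, under the gaps' sides at rest, hold each lug with 4 mm play a side, so it follows the lid about 0.09 late: about 0.5 with the bar at the middle rib. Lock at 1.2, clicks from 1.0; stop 1.25. A spring (0.25 N m/rad) turns ring and lid back when let go.
- speed_lever (a joint): Speed lever, rad: 0 leans 0.6 rad towards the grinder's -x (the robot), 0.6 is straight up, 1.2 leans 0.6 rad away. Friction about 0.04 N m; it stays where it is left. Its pivot is at x = 0, y = 115, z = 52 mm in the grinder's frame, its axis the grinder's y.
- lever_tip (a point): Centre of the speed lever's grip, 58 mm from its pivot: a block 14 mm wide along the grinder's y, 18 mm across, 34 mm along the lever.
- lid: Loose grey round lid, about 130 g, right way up on the worktop. Origin: centre of its underside, z up. Skirt 76 mm across to z = 20 mm, disc 104 mm across to z = 27 mm, on it a grip bar 66 mm long along the lid's x, 16 mm wide, to z = 63 mm. Its two ends are alike. Seated, the disc rests on the rim: the lid's origin is 66 mm above the grinder's.
- lug (a point): Tip of one of the lid's two lugs, in line with the bar, on the lid's +x (this point, 47 mm from the axis, 6 mm up) and -x side of the skirt's foot: 12 mm wide, z = 2 to 10 mm. They go down through the gaps, then run under the lip as the lid is turned clockwise.
- jar_tall: Bystander, leave alone: spice jar, 44 mm wide, 85 mm tall, screw cap. Origin: centre of its underside.
- jar_mid: Bystander, leave alone: spice jar, 48 mm wide, 70 mm tall. Origin: centre of its underside.
- jar_low: Bystander, leave alone: squat spice jar, 56 mm wide, 55 mm tall. Origin: centre of its underside.
- mug: Bystander, leave alone: white mug, 78 mm wide, 90 mm tall, handle on its own +y. Origin: centre of its underside.
- bottle: Bystander, leave alone: drink bottle, 66 mm wide, 190 mm tall. Origin: centre of its underside.
- spoon: Bystander, leave alone: wooden spoon 170 mm long, lying on the worktop. Origin: under its middle.
- pinch_bowl: Bystander, leave alone: little bowl, 68 mm wide, 32 mm tall. Origin: centre of its underside.
There are look-alikes about, which are no part of the job. Leave any purple or red look-alike of the lid alone.

How it is judged (in metres and radians):
On the way, in this order (a step that is already met when the one before it is completed fails the run):
1. the speed lever stands straight up (within 0.13 rad) and is let go (value of joint speed_lever between 0.47 and 0.73 rad and contact force between the fingers and grinder below 0.05 N), for 0.3 s.
2. the lid sits fully down in the grinder's mouth, not yet twisted (z of lid in the frame of grinder between 0.06 and 0.0695 m and horizontal distance between lid and mouth below 0.005 m and angle between lid's own z axis and vertical below 0.08 rad and value of joint twist_ring below 0.2 rad), for 0.1 s.
At the end, for the whole second after the job is handed in: Lid fully down in the mouth (60 to 69.5 mm above the grinder's origin, 5 mm off axis, tilt 0.08 rad at most), twist ring still at 0.36 to 0.72 rad, fingers gripping the lid (over 2 N), arm not leaning on the grinder, speed lever upright within 0.13 rad (z of lid in the frame of grinder between 0.06 and 0.0695 m and horizontal distance between lid and mouth below 0.005 m and angle between lid's own z axis and vertical below 0.08 rad and value of joint speed_lever between 0.47 and 0.73 rad and value of joint twist_ring between 0.36 and 0.72 rad and contact force between the fingers and lid above 2 N and velocity of joint twist_ring between -0.1 and 0.1 rad/s and contact force between the arm and grinder below 2 N); the arm keeps its last pose, push and grip.
It fails at once if the lid was turned on into the lock (value of joint twist_ring above 1 rad).
It fails at once if a bystander was moved by more than 30 mm (distance of any of jar_tall, jar_mid, jar_low, mug, bottle, spoon, pinch_bowl from where it was at the start of the episode above 0.03 m).
It fails at once if a bystander was tipped over (angle between any of jar_tall, jar_mid, jar_low, mug, bottle, pinch_bowl's own z axis and vertical above 0.5 rad).
It also fails if it takes over 54 s, if anything falls off the work surface, if the arm or the gripper's body presses on something with over 40 N, if the wrist force passes 120 N, or if a joint passes its speed limit or range.

### The arm

A 6-joint arm with a two-finger parallel gripper is mounted at the origin on the work surface. World frame = base frame: x ahead of the robot, y to its left, z up, the work surface at z = 0. Lengths are in m, angles in degrees, forces in N, time in s.
With the tool pointing down it reaches from about 0.25 to 0.775 m from the base axis. Payload 4 kg.
Tool frame: the origin (TCP) lies at the very end of the fingers, on their centre line; the grasp point (between the pads) lies 19 mm behind it; z points along the fingers, y is the line along which they close (so a half turn about z gives the same grasp; the last joint's range is limited). The gripper opens to 94 mm and grips with 3 to 60 N. Pads are 16 mm wide; open, the fingers measure 119 mm over their backs; the gripper's body (75 mm by 177 mm) begins 78 mm behind the grasp point.
Start: joints at [-81.308, 4.996, 78.535, -0, 96.463, -5.907], TCP at [0.139, -0.532, 0.206] pointing down, gripper open.
Joint ranges: [-177.83, 177.83], [-43.37, 116.18], [15.69, 146.23], [-61.86, 241.86], [9.47, 152.12], [-147.06, 147.06]. Speed limits (degrees/s): [159.86, 159.86, 180, 180, 180, 180].

### API

Orientations are given as a 3x3 rotation matrix whose columns are the frame's x, y, z axes.
In Python, from station import r, camera, job, spotter gives the robot as it stands.
- The arm moves only by the tool drive_tool, never from a script. Its argument "increments" is a list that holds one entry, the list of rows, each a list of 7 numbers: the shift along the tool's x, y, z each as a share of 500 mm, from -1 to 1, then the turn, a rotation vector about the tool's x, y, z each as a share of 180 degrees, from -1 to 1, then the closure in counts, from 0 (fully open) to 255 (shut). A call has exactly 10 rows; each row shifts and turns the commanded pose from where the row before left it, along the tool's axes as they then stand; what a row does not reach is not made up. A row lasts 1/10 s, in which the tool goes at most 50 mm and 8.59 degrees, less where a joint would pass 70% of its speed; a pose out of reach is approached as far as the arm can. A call with a number of a shift or a turn outside -1 to 1 is refused whole. A call with a gripper value outside its range is refused whole. The fingers move at their own pace and stop on an object; "newtons" is the grip in N (left out, the last holds). Time passes only in rows, so rows that do not move let the fingers close, or fill a call up. It gives the time, the measured TCP pose, the force, the opening and the grip force at its end, in the units of the state.
- r.sense(): the state, without advancing time (a new reading comes with each control period).
- camera(name): name is "side" or "top" or "wrist"; returns a dict with "img" (420x560x3 uint8, red, green, blue), "fx", "fy", "cx", "cy" (pixels), "D" ([k1, k2, p1, p2, k3] as OpenCV has them; the pictures are not rectified), "rvec" (rotation vector, rad) and "tvec" (3), from world to camera coordinates, as OpenCV has them. Camera axes: x right, y down, z forward; pixel columns grow to the right and rows downward; lengths in m; the calibration is good to about 2 mm. A picture is of the moment at which its call begins. There is no depth.
- job.close_job(): hands the job in; it is judged then, once.
Trained networks look in the newest picture that a camera, given by its name, has taken for a name from the list of things; names that differ only in an ending like _2 or _b are one class to them, and where a whole thing is asked for, a point or a joint stands for the part that bears it (a point fixed in the world has none). Each returns a list of dicts, best first, with "conf" (0 to 1); they miss things now and then, are a little off and sometimes report something else, mostly with a low value. They report only what shows in the picture. A call takes as long as a camera call. They do not tell look-alikes from the thing itself.
- spotter.outline_of(target, camera): "region" (420x560 bool, what is visible of it) and "extent" ([left, top, right, bottom] in pixels, round what is visible of it).
The state is a dict: "t": time; "joints": joint angles; "dq": joint speeds; "joint_efforts": joint torques, N m; "eef_pos": TCP position; "orientation": TCP orientation; "contact_force": force on the tool from outside, world axes, zero at the start; "torque": the same for the moment, N m; "opening": finger opening in m; "finger_force": force on a finger pad.
Only numpy, scipy, OpenCV 4.12 (cv2) and the standard library are available. Lean on these libraries where they do the work, as an engineer would, in place of code of your own. Each camera call takes 0.05 s, during which the arm holds its last target. There are 200 camera calls.

## Working session

There is one attempt and no reset: what is moved stays moved. The work goes in short steps, Python scripts to look and compute and a tool call to move; the robot and the scene stay as the last step left them, time stands still between calls to the robot, and variables do not carry over. Pictures are saved under pics/ and viewed, at most 13 in all, crops included, and the job is handed in when it is done.

Besides the shell and the picture viewer there is one more tool, called after "Emit:" by a JSON object that holds its "name" and its "arguments". drive_tool: Moves the arm, as the interface text tells. Its arguments: {"type":"object","properties":{"increments":{"type":"array","items":{"type":"array","items":{"type":"array","items":{"type":"number"}}}},"newtons":{"type":"number"}},"required":["increments"]}

```bash
mkdir -p pics; ls; cat > h.py <<'E'
import numpy as np, cv2
from station import r, camera, job, spotter
def save(c,n): cv2.imwrite('pics/'+n, cv2.cvtColor(c['img'],cv2.COLOR_RGB2BGR))
def K(c): return np.array([[c['fx'],0,c['cx']],[0,c['fy'],c['cy']],[0,0,1.]])
def proj(c,P): return cv2.projectPoints(np.array(P,float).reshape(-1,1,3),np.array(c['rvec'],float),np.array(c['tvec'],float),K(c),np.array(c['D'],float))[0].reshape(-1,2)
def ray(c,uv):
    n=cv2.undistortPoints(np.array(uv,float).reshape(-1,1,2),K(c),np.array(c['D'],float)).reshape(-1,2)
    R=cv2.Rodrigues(np.array(c['rvec'],float))[0]; o=-R.T@np.array(c['tvec'],float)
    return o,(R.T@np.c_[n,np.ones(len(n))].T).T
def onz(c,uv,z):
    o,d=ray(c,uv); return o+d*((z-o[2])/d[:,2])[:,None]
def tri(obs):
    A=np.zeros((3,3));b=np.zeros(3)
    for c,uv in obs:
        o,d=ray(c,[uv]); d=d[0]/np.linalg.norm(d); M=np.eye(3)-np.outer(d,d); A+=M;b+=M@o
    return np.linalg.solve(A,b)
E
python3 - <<'E'
from h import *
ims={}
for n in ['top','side']:
    c=camera(n); save(c,n+'0.png'); o,_=ray(c,[[280,210]]); print(n,o.round(3))
    for t in ['grinder','lid','speed_lever','lever_tip','gap']:
        for d in spotter.outline_of(t,n)[:4]:
            m=d['region']; ys,xs=np.nonzero(m); print(t,round(d['conf'],2),d['extent'],xs.mean().round(1),ys.mean().round(1),onz(c,[[xs.mean(),ys.mean()]],0.06).round(3))
a=[cv2.imread(f'pics/{n}0.png') for n in('top','side')]
E
```

```text
pics
top [ 0.38  -0.023  1.003]
grinder 0.84 [196.2, 187.9, 282.6, 244.0] 242.3 213.0 [[0.571 0.08  0.06 ]]
lid 0.94 [393.4, 290.7, 435.2, 335.5] 415.3 313.1 [[ 0.361 -0.35   0.06 ]]
lid 0.91 [324.6, 282.0, 368.7, 325.5] 348.2 304.1 [[ 0.371 -0.189  0.06 ]]
speed_lever 0.24 [63.1, 222.8, 118.9, 261.8] 92.1 239.7 [[0.475 0.444 0.06 ]]
lever_tip 0.6 [200.0, 198.6, 212.4, 211.9] 206.7 204.8 [[0.584 0.17  0.06 ]]
gap 0.71 [198.8, 187.3, 280.2, 245.9] 242.4 213.0 [[0.571 0.079 0.06 ]]
side [0.412 0.731 0.818]
grinder 0.66 [228.0, 206.4, 290.8, 286.3] 262.7 244.3 [[0.572 0.109 0.06 ]]
lid 0.78 [283.7, 165.9, 314.5, 186.5] 298.1 175.5 [[ 0.534 -0.165  0.06 ]]
lid 0.7 [346.2, 140.3, 379.7, 168.4] 361.9 153.8 [[ 0.362 -0.311  0.06 ]]
lid 0.57 [337.3, 174.8, 373.6, 201.2] 353.9 187.0 [[ 0.373 -0.152  0.06 ]]
lid 0.42 [257.6, 346.5, 293.0, 419.6] 273.2 380.5 [[0.476 0.423 0.06 ]]
speed_lever 0.5 [244.4, 246.3, 264.5, 269.0] 254.0 255.1 [[0.584 0.146 0.06 ]]
speed_lever 0.46 [254.9, 213.6, 288.8, 231.4] 268.9 223.2 [[0.573 0.037 0.06 ]]
lever_tip 0.59 [247.3, 245.6, 263.0, 269.0] 253.8 255.6 [[0.584 0.148 0.06 ]]
gap 0.98 [230.8, 205.4, 292.2, 289.8] 262.8 244.2 [[0.572 0.109 0.06 ]]
gap 0.52 [185.2, 218.7, 207.5, 250.2] 194.7 234.5 [[0.744 0.116 0.06 ]]
```

View pics/top0.png

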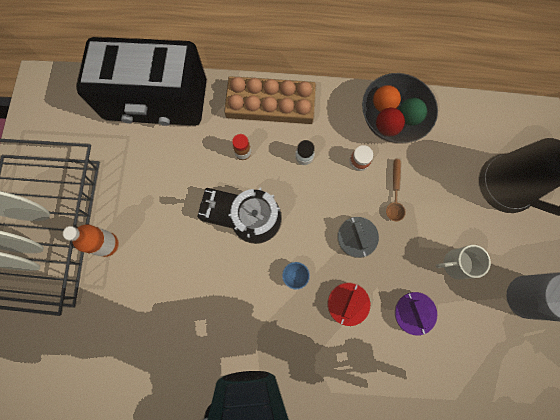

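View pics/side0.png

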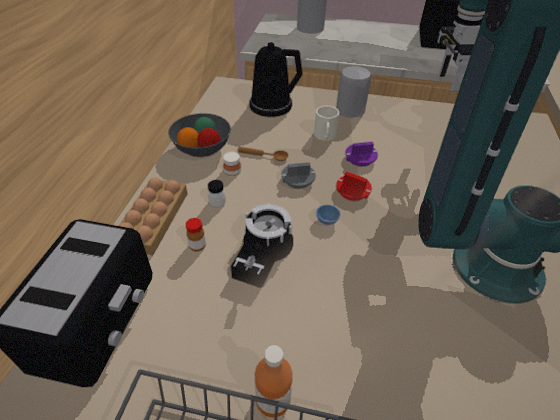

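The grey lid is at top (358,237), and the look-alikes are red (349,304) and purple (416,313). The grinder mouth is at about (255,211), with the lever block at (212,206). By the description I choose the grey lid, and I'll check it in close crops.

```bash
python3 - <<'E'
import cv2,numpy as np
t=cv2.imread('pics/top0.png');s=cv2.imread('pics/side0.png')
f=lambda im,x,y,w,h:cv2.resize(im[y:y+h,x:x+w],(400,300),interpolation=cv2.INTER_CUBIC)
cv2.imwrite('pics/crop1.png',np.vstack([np.hstack([f(t,190,175,100,75),f(t,308,200,100,75)]),np.hstack([f(s,220,195,100,75),f(s,250,145,100,75)])]))
E
```

```text
(no output)
```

View pics/crop1.png

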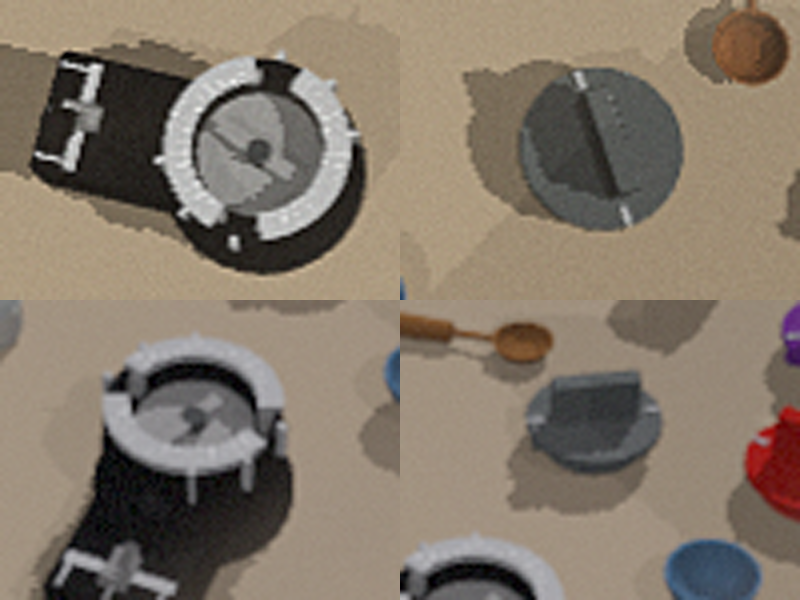

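The crops confirm the matte grey lid at about (358,237), with its bar and white end marks. The grinder's gaps are at top (258.8,192.5) and (249.5,231.2), and the lever grip is near (212,204).

```bash
python3 - <<'E'
from h import *
t=camera('top');s=camera('side');w=camera('wrist');save(w,'w0.png')
g=onz(t,[[258.8,192.5],[249.5,231.2]],.086)
print('gaps',g.round(4),'mid',g.mean(0).round(4),'yaw',np.degrees(np.arctan2(*(g[0]-g[1])[[1,0]])))
# grinder yaw/mid by side
g2=onz(s,[[220+128/4,195+82/4],[220+268/4,195+128/4]],.086);print('side',g2.round(4),g2.mean(0).round(4),np.degrees(np.arctan2(*(g2[0]-g2[1])[[1,0]])))
print('lever tri',tri([(t,(212,204)),(s,(220+125/4,195+(563-300)/4))]).round(4))
# lid marks
l=onz(t,[[308+178/4,200+78/4],[308+228/4,200+215/4]],.027);print('lidmarks',l.round(4),l.mean(0).round(4),np.degrees(np.arctan2(*(l[0]-l[1])[[1,0]])))
l2=onz(s,[[250+132/4,145+117/4],[250+250/4,145+110/4]],.027);print('lid side',l2.round(4),l2.mean(0).round(4))
print('lid bar tri', tri([(t,(308+205/4,200+150/4)),(s,(250+195/4,145+90/4))]).round(4))
for n,c in(('top',t),('side',s)):
  for d in spotter.outline_of('lid',n):
    ys,xs=np.nonzero(d['region']);print(n,d['conf'],xs.mean(),ys.mean(),c['img'][d['region']].mean(0).round())
R=cv2.Rodrigues(np.array(w['rvec']))[0];st=r.sense();RT=np.array(st['orientation'])
print('tool R',RT.round(3)); print('cam in tool', (RT.T@R.T).round(3), (RT.T@(-R.T@np.array(w['tvec'])-st['eef_pos'])).round(3),w['fx'])
E
```

```text
gaps [[0.6188 0.0419 0.086 ]
 [0.5229 0.0556 0.086 ]] mid [0.5709 0.0488 0.086 ] yaw -8.154721045239718
side [[0.6152 0.0449 0.086 ]
 [0.522  0.0636 0.086 ]] [0.5686 0.0543 0.086 ] -11.355068276631412
lever tri [0.5887 0.1581 0.0525]
lidmarks [[ 0.582  -0.1972  0.027 ]
 [ 0.4973 -0.232   0.027 ]] [ 0.5397 -0.2146  0.027 ] 22.28934024794873
lid side [[ 0.5848 -0.1998  0.027 ]
 [ 0.4993 -0.2282  0.027 ]] [ 0.542 -0.214  0.027]
lid bar tri [ 0.5366 -0.2112  0.0518]
top 0.67 348.5321100917431 304.1729004940014 [141.  38.  34.]
top 0.64 415.57876474670365 313.0492713393477 [ 81.  45. 100.]
top 0.63 357.5030303030303 236.79469696969696 [80. 81. 77.]
side 0.97 353.6170212765957 186.9255319148936 [122.  31.  28.]
side 0.73 361.82725832012676 153.8985736925515 [79. 40. 99.]
side 0.68 298.54479768786126 175.02167630057804 [72. 73. 74.]
tool R [[ 0.968  0.252 -0.   ]
 [ 0.252 -0.968 -0.   ]
 [-0.     0.    -1.   ]]
cam in tool [[-0.001 -0.967 -0.256]
 [ 1.    -0.001 -0.001]
 [ 0.    -0.256  0.967]] [ 0.076 -0.    -0.178] 376.66039491358504
```

Grinder: mouth about (0.570,0.050), yaw about −9°, so the lever pivot should be near (0.588,0.164). Grey lid: (0.540,−0.214), bar at about 22°. I'm moving over the lever now.

Emit:
{"name": "drive_tool", "arguments": {"increments": [[[0.07,-0.066,-0.007,0,0,0,0],[0.07,-0.066,-0.007,0,0,0,0],[0.07,-0.066,-0.007,0,0,0,0],[0.07,-0.066,-0.007,0,0,0,0],[0.07,-0.066,-0.007,0,0,0,0],[0.07,-0.066,-0.007,0,0,0,0],[0.07,-0.066,-0.007,0,0,0,0],[0.07,-0.066,-0.007,0,0,0,0],[0.07,-0.066,-0.007,0,0,0,0],[0.07,-0.066,-0.007,0,0,0,0]]]}}

```text
t: 1.85
eef_pos: [0.3948, -0.1229, 0.241]
orientation: [[0.968, 0.252, 0.001], [0.252, -0.968, -0.001], [0.001, 0.001, -1.0]]
contact_force: [0.5, 0.0, 0.4]
opening: 0.0943
finger_force: 0.0
```

Emit:
{"name": "drive_tool", "arguments": {"increments": [[[0.07,-0.066,-0.007,0,0,0,0],[0.07,-0.066,-0.007,0,0,0,0],[0.07,-0.066,-0.007,0,0,0,0],[0.07,-0.066,-0.007,0,0,0,0],[0.07,-0.066,-0.007,0,0,0,0],[0.07,-0.066,-0.007,0,0,0,0],[0,0,0,0,0,-0.046,0],[0,0,0,0,0,-0.046,0],[0,0,0,0,0,-0.046,0],[0,0,0,0,0,-0.046,0]]]}}

```text
t: 2.85
eef_pos: [0.5475, 0.1201, 0.2613]
orientation: [[0.668, 0.744, -0.0], [0.744, -0.668, -0.0], [-0.0, -0.0, -1.0]]
contact_force: [-0.1, 0.2, 0.2]
opening: 0.0939
finger_force: 0.0
```

Emit:
{"name": "drive_tool", "arguments": {"increments": [[[0,0,0,0,0,-0.046,0],[0,0,0,0,0,-0.046,0],[0,0,0,0,0,-0.046,0],[0,0,0,0,0,-0.046,0],[0,0,0,0,0,0,0],[0,0,0,0,0,0,0],[0,0,0,0,0,0,0],[0,0,0,0,0,0,0],[0,0,0,0,0,0,0],[0,0,0,0,0,0,0]]]}}

```text
t: 3.85
eef_pos: [0.5475, 0.1198, 0.2615]
orientation: [[0.16, 0.987, 0.0], [0.987, -0.16, -0.0], [-0.0, 0.0, -1.0]]
contact_force: [-0.4, -0.3, -0.3]
opening: 0.094
finger_force: 0.0
```

```bash
python3 - <<'E'
from h import *
w=camera('wrist');save(w,'w1.png');st=r.sense();print(st['t'],np.round(st['eef_pos'],4),np.round(st['orientation'],3),np.round(st['joints'],1))
for t in ['grinder','lever_tip','lid']:
  for d in spotter.outline_of(t,'wrist')[:3]: ys,xs=np.nonzero(d['region']);print(t,d['conf'],xs.mean(),ys.mean(),d['extent'])
E
```

```text
3.9 [0.5475 0.1198 0.2614] [[ 0.16   0.987 -0.   ]
 [ 0.987 -0.16  -0.   ]
 [-0.     0.    -1.   ]] [  6.6   6.1  71.   -0.  102.9  15.7]
grinder 0.88 309.08032480429955 211.10953382404486 [248.2, 112.0, 367.8, 307.2]
grinder 0.7 310.3510332199843 248.12110907664137 [263.1, 216.6, 359.1, 283.1]
grinder 0.25 309.7415832575068 404.15241128298453 [270.2, 382.9, 347.2, 419.3]
lever_tip 0.56 301.3437094682231 138.78728923476004 [279.5, 126.5, 321.0, 150.2]
lid 0.77 187.1965761511216 406.93034238488787 [153.3, 389.3, 224.4, 420.0]
lid 0.6 309.65784586815226 404.2771587743733 [268.7, 382.0, 350.9, 417.6]
```

View pics/w1.png

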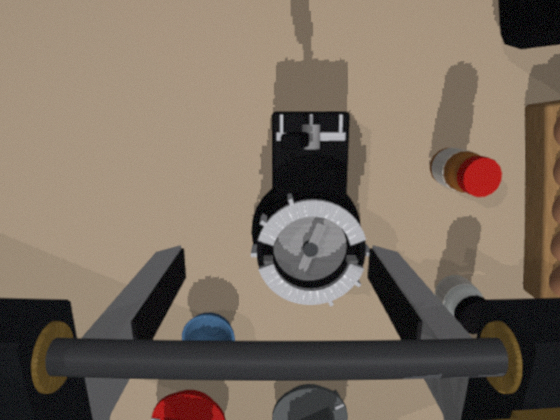

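The lever block is at (311,135), the gaps are at (263,255) and (362,243), and the mouth is at (312,250). I'm zooming in on this for the lever state.

```bash
python3 - <<'E'
from h import *
im=cv2.imread('pics/w1.png');cv2.imwrite('pics/crop2.png',np.hstack([cv2.resize(im[100:170,261:361],(400,280),interpolation=cv2.INTER_CUBIC),cv2.resize(im[190:310,240:380],(400,343),interpolation=cv2.INTER_CUBIC)[:280]]) )
im=cv2.resize(im[100:310,236:386],None,fx=2.85,fy=2.85,interpolation=cv2.INTER_CUBIC);cv2.imwrite('pics/crop2.png',im);print(im.shape)
E
```

```text
(598, 428, 3)
```

View pics/crop2.png

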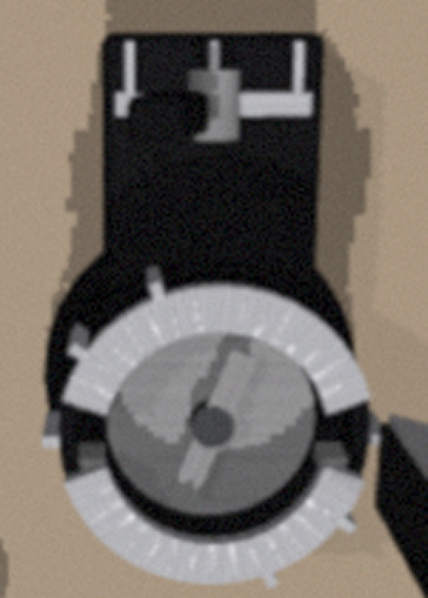

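```bash
python3 - <<'E'
from h import *
w=camera('wrist');t=camera('top');s=camera('side')
px=lambda a:np.array(a)/2.85+[236,100]
m=onz(w,[px([217,434])],.086)[0]
print('mouth w',m.round(4))
e=onz(w,px([[62,434],[372,434],[217,283],[217,585]]),.086);print('dx,dy size',np.linalg.norm(e[0]-e[1]),np.linalg.norm(e[2]-e[3]),((e[0]+e[1])/2).round(4),((e[2]+e[3])/2).round(4))
g=onz(w,px([[85,440],[347,440],[52,430],[375,428]]),.086);print(g.round(4));
for i,j in((0,1),(2,3)):d=g[j]-g[i];print(np.degrees(np.arctan2(d[1],d[0])),(g[i]+g[j])/2)
# ellipse from top: lip ring
im=t['img'][170:260,220:300].astype(int); ms=(im.min(2)>135).astype(np.uint8)
ys,xs=np.nonzero(ms);h=cv2.convexHull(np.c_[xs+220,ys+170].astype(np.float32));el=cv2.fitEllipse(h);print('top ell',el,onz(t,[el[0]],.086).round(4))
mouth=np.array([.571,.05,.0]);
for c,n in((t,'t'),(s,'s')): pass
print('tri mouth',tri([(w,px([217,434])),(t,el[0])]).round(4))
print('lever pivot mount z.06',onz(w,px([[218,107],[165,115],[213,36],[213,36]]),.1).round(4), 'blk edge z.05', onz(w,px([[213,36],[105,150],[320,150]]),.05).round(4))
y=np.radians(-9.2);R=np.array([[np.cos(y),-np.sin(y)],[np.sin(y),np.cos(y)]])
for m0 in ([.571,.05],):
  for q in(0,.6,1.2):
    P=np.r_[np.array(m0)+R@[.058*np.sin(q-.6),.115],.052+.058*np.cos(q-.6)];print(q,P.round(4),((proj(w,P)[0]-[236,100])*2.85).round(0))
E
```

```text
mouth w [0.5745 0.0543 0.086 ]
dx,dy size 0.10920090952640547 0.11355011848503145 [0.5747 0.0543 0.086 ] [0.5743 0.052  0.086 ]
[[0.5284 0.0596 0.086 ]
 [0.6196 0.0446 0.086 ]
 [0.5176 0.0651 0.086 ]
 [0.6298 0.0475 0.086 ]]
-9.336829930338286 [0.57400618 0.05210162 0.086     ]
-8.948108766289517 [0.57373647 0.05630608 0.086     ]
top ell ((260.627197265625, 217.18540954589844), (83.59703063964844, 224.32467651367188), 0.6260102987289429) [[0.5586 0.0323 0.086 ]]
tri mouth [0.573  0.0343 0.0315]
lever pivot mount z.06 [[0.5891 0.1674 0.1   ]
 [0.5724 0.1676 0.1   ]
 [0.5906 0.189  0.1   ]
 [0.5906 0.189  0.1   ]] blk edge z.05 [[0.595  0.1883 0.05  ]
 [0.5509 0.1548 0.05  ]
 [0.6278 0.1425 0.05  ]]
0 [0.5571 0.1688 0.0999] [116. 119.]
0.6 [0.5894 0.1635 0.11  ] [224. 122.]
1.2 [0.6217 0.1583 0.0999] [325. 120.]
```

```bash
python3 - <<'E'
from h import *
y=np.radians(-9.2);c,s_=np.cos(y),np.sin(y)
def G(p): return np.array([.573+c*p[0]-s_*p[1],.051+s_*p[0]+c*p[1],p[2]])
out=[]
for n in('top','side','wrist'):
    cam=camera(n); im=cv2.cvtColor(cam['img'],cv2.COLOR_RGB2BGR)
    u,v=proj(cam,G([0,.115,.08]))[0].astype(int); k=10 if n!='wrist' else 5; w,h=(260//k),(580//k//2)
    x0,y0=u-w//1,v-h//1
    crop=lambda:cv2.resize(im[y0:y0+2*h,x0:x0+2*w],None,fx=k/2,fy=k/2,interpolation=cv2.INTER_CUBIC)
    a=crop();b=a.copy()
    for q,col in((0,(0,0,255)),(.3,(0,255,0)),(1.2,(255,0,0))):
        th=q-.6;d=np.array([np.sin(th),0,np.cos(th)]);e=np.array([np.cos(th),0,-np.sin(th)]);P0=np.array([0,.115,.052])
        P=[G(P0+d*(.058+i*.017)+e*j*.009+np.array([0,l*.007,0])) for i in(-1,1) for j in(-1,1) for l in(-1,1)]
        p=((proj(cam,P)-[x0,y0])*k/2).astype(np.int32)
        cv2.polylines(b,[cv2.convexHull(p)],True,col,1)
    out.append(np.vstack([a,b])[:,:260] if a.shape[1]>=260 else cv2.copyMakeBorder(np.vstack([a,b]),0,0,0,260-a.shape[1],0))
H=min(o.shape[0] for o in out);print([o.shape for o in out]);cv2.imwrite('pics/crop3.png',np.hstack([cv2.resize(o,(260,590)) for o in out]))
E
```

```text
[(580, 260, 3), (580, 260, 3), (580, 260, 3)]
```

View pics/crop3.png

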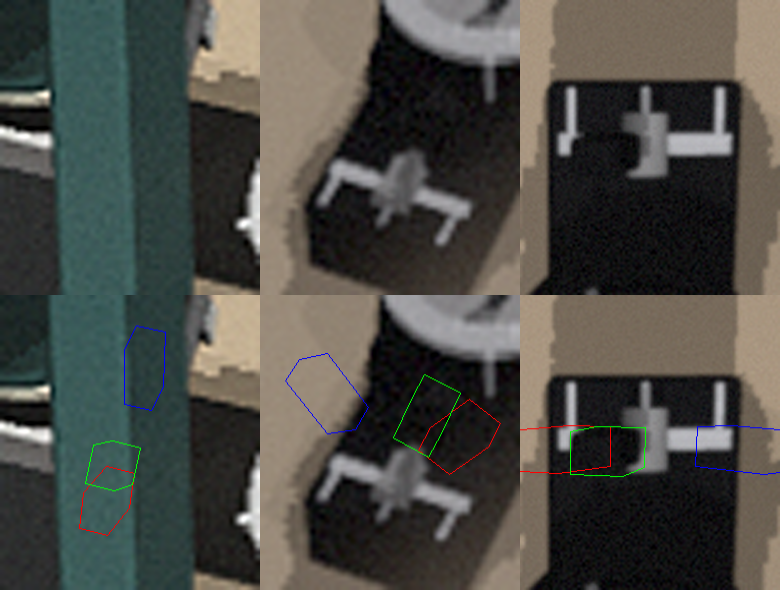

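The grip block is black and leans towards −x at about q≈0.3: it covers the scale bar to the left of the grey pivot in the wrist view. I'll centre the open fingers on the pivot and close them along the lever's swing to bring it upright.

Emit:
{"name": "drive_tool", "arguments": {"increments": [[[0.051,0.036,0,0,0,0,0],[0.051,0.036,0,0,0,0,0],[0,0,0.07,0,0,0,0],[0,0,0.07,0,0,0,0],[0,0,0.07,0,0,0,0],[0,0,0.07,0,0,0,0],[0,0,0.067,0,0,0,0],[0,0,0,0,0,0,0],[0,0,0,0,0,0,0],[0,0,0,0,0,0,0]]], "newtons": 5}}

```text
t: 5.35
eef_pos: [0.5928, 0.1648, 0.0908]
orientation: [[0.159, 0.987, 0.005], [0.987, -0.159, 0.001], [0.001, 0.004, -1.0]]
contact_force: [0.1, 0.5, 0.7]
opening: 0.0942
finger_force: 0.0
```

Emit:
{"name": "drive_tool", "arguments": {"increments": [[[0,0,0,0,0,0,255],[0,0,0,0,0,0,255],[0,0,0,0,0,0,255],[0,0,0,0,0,0,255],[0,0,0,0,0,0,255],[0,0,0,0,0,0,255],[0,0,0,0,0,0,255],[0,0,0,0,0,0,255],[0,0,0,0,0,0,255],[0,0,0,0,0,0,255]]]}}

```text
t: 6.35
eef_pos: [0.591, 0.1645, 0.0879]
orientation: [[0.159, 0.987, -0.0], [0.987, -0.159, -0.0], [-0.0, -0.0, -1.0]]
contact_force: [-0.7, -0.4, 0.6]
opening: 0.0185
finger_force: 5.0
```

Emit:
{"name": "drive_tool", "arguments": {"increments": [[[0,0,0,0,0,0,0],[0,0,0,0,0,0,0],[0,0,0,0,0,0,0],[0,0,0,0,0,0,0],[0,0,0,0,0,0,0],[0,0,0,0,0,0,0],[0,0,-0.08,0,0,0,0],[0,0,-0.09,0,0,0,0],[0,0,-0.09,0,0,0,0],[0,0,-0.09,0,0,0,0]]]}}

```text
t: 7.35
eef_pos: [0.5908, 0.1644, 0.2648]
orientation: [[0.159, 0.987, 0.0], [0.987, -0.159, -0.0], [-0.0, 0.0, -1.0]]
contact_force: [0.6, 0.2, 1.1]
opening: 0.0928
finger_force: 0.0
```

```bash
python3 - <<'E'
from h import *
w=camera('wrist');s=camera('side');st=r.sense();print(st['t'],np.round(st['eef_pos'],4))
y=np.radians(-9.2);c,s_=np.cos(y),np.sin(y)
def G(p): return np.array([.573+c*p[0]-s_*p[1],.051+s_*p[0]+c*p[1],p[2]])
out=[]
for cam,k in((w,4),(s,8)):
    im=cv2.cvtColor(cam['img'],cv2.COLOR_RGB2BGR);u,v=proj(cam,G([0,.09 if k==4 else .11,.08]))[0].astype(int);hw=200//k
    x0,y0=u-hw,max(0,v-hw);a=cv2.resize(im[y0:y0+2*hw,x0:x0+2*hw],(400,400),interpolation=cv2.INTER_CUBIC)
    a=np.clip(a.astype(float)*2,0,255).astype(np.uint8)
    d=np.array([0,0,1.]);P=[G([i*.009,.115+l*.007,z]) for i in(-1,1) for l in(-1,1) for z in(.093,.127)]
    p=((proj(cam,P)-[x0,y0])*k).astype(np.int32);b=a.copy();cv2.polylines(a,[cv2.convexHull(p)],True,(0,255,0),1);out.append(a)
cv2.imwrite('pics/crop4.png',np.hstack(out))
E
```

```text
7.45 [0.5939 0.165  0.2724]
```

View pics/crop4.png

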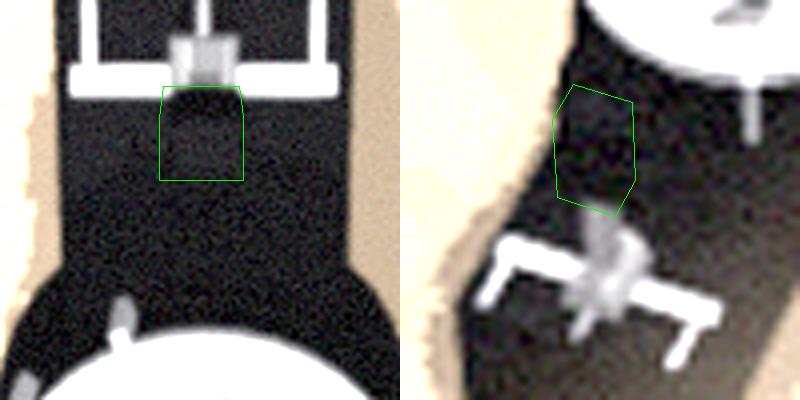

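The lever now stands centred on the middle mark in both views. I'm turning the tool for the lid and will look over the mouth on the way.

Emit:
{"name": "drive_tool", "arguments": {"increments": [[[0,0,0,0,0,-0.045,0],[0,0,0,0,0,-0.045,0],[0,0,0,0,0,-0.045,0],[0,0,0,0,0,-0.045,0],[0,0,0,0,0,-0.045,0],[0,0,0,0,0,-0.045,0],[0,0,0,0,0,-0.045,0],[0,0,0,0,0,-0.045,0],[0,0,0,0,0,-0.045,0],[0,0,0,0,0,-0.045,0]]]}}

```text
t: 8.45
eef_pos: [0.5909, 0.1644, 0.262]
orientation: [[-0.952, 0.306, -0.001], [0.306, 0.952, -0.0], [0.001, -0.001, -1.0]]
contact_force: [-0.8, -0.3, 0.5]
opening: 0.094
finger_force: 0.0
```

Emit:
{"name": "drive_tool", "arguments": {"increments": [[[0,0,0,0,0,-0.045,0],[0,0,0,0,0,-0.045,0],[0,0,0,0,0,-0.045,0],[0,0,0,0,0,-0.045,0],[0,0,0,0,0,-0.045,0],[0.038,-0.065,0,0,0,0,0],[0.038,-0.065,0,0,0,0,0],[0.038,-0.065,0,0,0,0,0],[0,0,0,0,0,0,0],[0,0,0,0,0,0,0]]]}}

```text
t: 9.45
eef_pos: [0.5753, 0.0522, 0.2625]
orientation: [[-0.926, -0.379, -0.001], [-0.379, 0.926, 0.001], [0.0, 0.001, -1.0]]
contact_force: [-0.4, 0.6, 0.0]
opening: 0.0941
finger_force: 0.0
```

```bash
python3 - <<'E'
from h import *
import time
c=camera('wrist');c=camera('wrist');save(c,'w2.png');st=r.sense();print(st['t'],np.round(st['eef_pos'],4),np.round(st['orientation'],3),np.round(st['joints'],1))
u,v=proj(c,[.573,.051,.086])[0].astype(int);print(u,v)
b=c['img'].astype(int);x0,y0=u-80,max(v-80,0);crop=b[y0:v+80,x0:u+80]
bright=((crop.min(2)>110)&(crop.max(2)-crop.min(2)<22)).astype(np.uint8)
n,lab,stt,cen=cv2.connectedComponentsWithStats(bright);print([(stt[i].tolist(),cen[i].round(1).tolist()) for i in range(1,n) if stt[i][4]>150],x0,y0)
a=cv2.resize(cv2.cvtColor(crop.astype(np.uint8),cv2.COLOR_RGB2BGR),(400,400));m=cv2.cvtColor(cv2.resize(bright*255,(400,400)),cv2.COLOR_GRAY2BGR);cv2.imwrite('pics/crop5.png',np.hstack([a,m]))
E
```

```text
9.55 [0.5755 0.0535 0.2626] [[-0.925 -0.381 -0.   ]
 [-0.381  0.925  0.001]
 [ 0.     0.001 -1.   ]] [  -0.3    8.4   68.3    0.   103.3 -112.7]
275 187
[([17, 22, 79, 97, 2380], [48.5, 60.6]), ([65, 42, 79, 95, 2271], [112.9, 96.9]), ([79, 52, 40, 47, 1102], [102.1, 71.3]), ([62, 56, 40, 57, 1182], [78.7, 92.0])] 195 107
```

View pics/crop5.png

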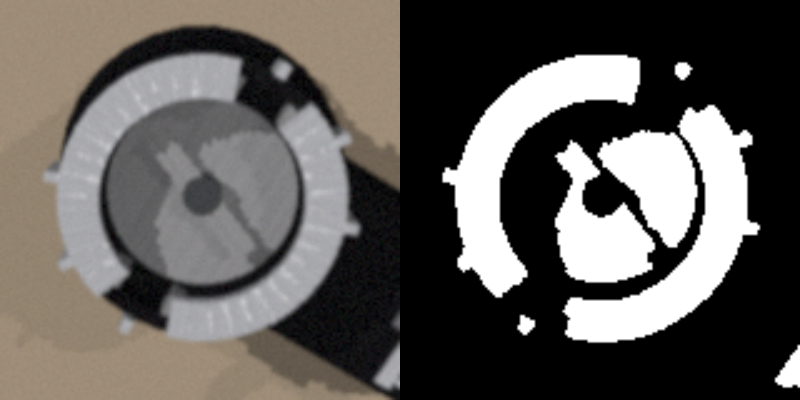

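The two lip arcs and both gaps are clear, at crop (265,75) and (145,295), with entry ribs at (682,70) and (526,324) in the mask. I'm fitting the mouth from these.

```bash
python3 - <<'E'
from h import *
from scipy.optimize import least_squares
c=camera('wrist');t=camera('top')
b=c['img'].astype(int);x0,y0=195,107;crop=b[y0:267,x0:355]
br=((crop.min(2)>110)&(crop.max(2)-crop.min(2)<22)).astype(np.uint8)
n,lab,stt,cen=cv2.connectedComponentsWithStats(br)
ids=[i for i in range(1,n) if stt[i][4]>2000]
P=[];C=[]
for i in ids:
    ys,xs=np.nonzero(lab==i);p=onz(c,np.c_[xs+x0,ys+y0],.086)[:,:2];P.append(p);C.append(p.mean(0))
A=np.vstack(P);m=np.mean(C,0)
# robust circle of mean radius
f=least_squares(lambda q:np.hypot(*(A-q[:2]).T)-q[2],[*m,.048]);print('circle',f.x.round(4),'cent mid',m.round(4))
q=A-f.x[:2];rad=np.hypot(*q.T);print('r pct',np.percentile(rad,[2,98]).round(4))
d=C[0]-C[1];print('y dir deg',np.degrees(np.arctan2(d[1],d[0])))
ang=np.degrees(np.arctan2(q[:,1],q[:,0]));h=np.histogram(ang,bins=180,range=(-180,180))[0];e=np.where(h<5)[0]*2-179;print('gap angles',e)
rb=onz(c,[[195+282/2.5,107+70/2.5],[195+126/2.5,107+325/2.5]],.086)[:,:2];print('ribs',rb.round(4),np.degrees(np.arctan2(*(rb[0]-rb[1])[::-1])),rb.mean(0).round(4))
E
```

```text
circle [0.5734 0.0514 0.0485] cent mid [0.5719 0.0514]
r pct [0.0398 0.0575]
y dir deg -97.55932275887564
gap angles [-179 -177 -175  -23  -21  -19  -17  -15  -13  -11   -9   -7   -5   -3
   -1    1    3  161  163  165  167  169  171  173  175  177  179]
ribs [[0.5159 0.0608]
 [0.6308 0.0432]] 171.32179458682447 [0.5734 0.052 ]
```

Emit:
{"name": "drive_tool", "arguments": {"increments": [[[0.044,-0.078,0,0,0,0,0],[0.044,-0.078,0,0,0,0,0],[0.044,-0.078,0,0,0,0,0],[0.044,-0.078,0,0,0,0,0],[0.044,-0.078,0,0,0,0,0],[0.044,-0.078,0,0,0,0,0],[0,0,0.07,0,0,0,0],[0,0,0,0,0,0,0],[0,0,0,0,0,0,0],[0,0,0,0,0,0,0]]]}}

```text
t: 10.65
eef_pos: [0.5434, -0.2129, 0.2297]
orientation: [[-0.924, -0.382, 0.002], [-0.382, 0.924, -0.001], [-0.002, -0.002, -1.0]]
contact_force: [0.0, -0.2, -0.6]
opening: 0.0943
finger_force: 0.0
```

```bash
python3 - <<'E'
from h import *
c=camera('wrist');c=camera('wrist');save(c,'w3.png');st=r.sense();print(st['t'],np.round(st['eef_pos'],4),np.round(st['orientation'],3))
for d in spotter.outline_of('lid','wrist'): ys,xs=np.nonzero(d['region']);print(d['conf'],d['extent'],c['img'][d['region']].mean(0).round())
E
```

```text
10.75 [ 0.5435 -0.2132  0.2302] [[-0.924 -0.382  0.003]
 [-0.382  0.924 -0.002]
 [-0.002 -0.003 -1.   ]]
0.98 [308.2, 0.0, 416.5, 89.4] [146.  29.  27.]
0.81 [230.0, 132.0, 327.3, 228.6] [79. 82. 82.]
0.62 [182.5, 0.0, 231.1, 9.0] [ 86.  54. 103.]
```

View pics/w3.png

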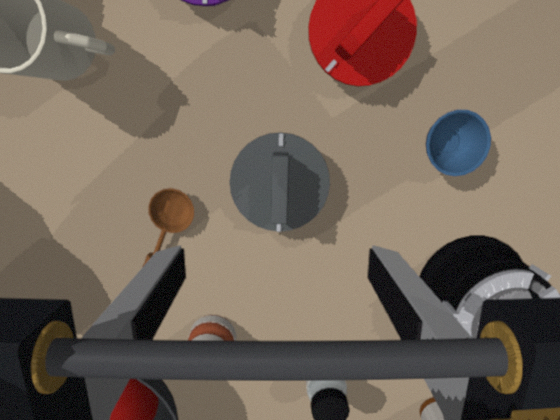

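The grey lid is between the fingers, with its marks at (281,139) and (279,228), its bar vertical in the picture and its disc centre at (280,181).

```bash
python3 - <<'E'
from h import *
c=camera('wrist');t=camera('top');s=camera('side')
l=onz(c,[[281,139],[279,228]],.027);d=l[0]-l[1];print('marks',l.round(4),l.mean(0).round(4),np.degrees(np.arctan2(d[1],d[0])))
reg=[d for d in spotter.outline_of('lid','wrist') if abs(d['extent'][0]-230)<15][0]['region']
cn,_=cv2.findContours(reg.astype(np.uint8),0,1);el=cv2.fitEllipse(max(cn,key=len));print(el,onz(c,[el[0]],.025).round(4))
# bar top quad: end points of bar
b=onz(c,[[280,153],[279,223]],.063);d=b[0]-b[1];print('bar',b.round(4),b.mean(0).round(4),np.linalg.norm(d),np.degrees(np.arctan2(d[1],d[0])))
st=r.sense();print(np.round(st['eef_pos'],4),np.round(st['orientation'],3),st['t'])
print('tri disc w/side', tri([(c,(280,181)),(s,(250+192/4,145+(427-300)/4))]).round(4))
E
```

```text
marks [[ 0.4989 -0.2271  0.027 ]
 [ 0.5856 -0.1933  0.027 ]] [ 0.5423 -0.2102  0.027 ] -158.7349057160921
((279.5047302246094, 181.9114532470703), (97.747314453125, 99.91326904296875), 89.1375732421875) [[ 0.54   -0.2116  0.025 ]]
bar [[ 0.5086 -0.2244  0.063 ]
 [ 0.5705 -0.1998  0.063 ]] [ 0.5396 -0.2121  0.063 ] 0.06660383839247166 -158.28935094824865
[ 0.5426 -0.2137  0.2287] [[-0.925 -0.381  0.001]
 [-0.381  0.925 -0.001]
 [-0.001 -0.001 -1.   ]] 11.0
tri disc w/side [ 0.5403 -0.2109  0.0165]
```

Emit:
{"name": "drive_tool", "arguments": {"increments": [[[0.002,0.006,0,0,0,0.005,0],[0,0,0.09,0,0,0,0],[0,0,0.09,0,0,0,0],[0,0,0.09,0,0,0,0],[0,0,0.07,0,0,0,0],[0,0,0.05,0,0,0,0],[0,0,0,0,0,0,0],[0,0,0,0,0,0,0],[0,0,0,0,0,0,255],[0,0,0,0,0,0,255]]], "newtons": 25}}

```text
t: 12.0
eef_pos: [0.5407, -0.2118, 0.034]
orientation: [[-0.931, -0.365, 0.001], [-0.365, 0.931, -0.001], [-0.001, -0.001, -1.0]]
contact_force: [-0.1, 0.2, 0.9]
opening: 0.0813
finger_force: 0.0
```

Emit:
{"name": "drive_tool", "arguments": {"increments": [[[0,0,0,0,0,0,255],[0,0,0,0,0,0,255],[0,0,0,0,0,0,255],[0,0,0,0,0,0,255],[0,0,0,0,0,0,255],[0,0,0,0,0,0,255],[0,0,0,0,0,0,255],[0,0,0,0,0,0,255],[0,0,0,0,0,0,255],[0,0,0,0,0,0,255]]]}}

```text
t: 13.0
eef_pos: [0.5402, -0.2116, 0.0329]
orientation: [[-0.931, -0.366, -0.0], [-0.366, 0.931, -0.0], [0.0, -0.0, -1.0]]
contact_force: [0.8, 0.5, -0.2]
opening: 0.0161
finger_force: 25.0
```

Emit:
{"name": "drive_tool", "arguments": {"increments": [[[0,0,-0.04,0,0,0,255],[0,0,-0.09,0,0,0,255],[0,0,-0.09,0,0,0,255],[0,0,-0.09,0,0,0,255],[0,0,0,0,0,0.042,255],[0,0,0,0,0,0.042,255],[0,0,0,0,0,0.042,255],[0,0,0,0,0,0.042,255],[0.0025,0.05,0,0,0,0,255],[0.0025,0.09,0,0,0,0,255]]]}}

```text
t: 14.0
eef_pos: [0.5479, -0.1435, 0.187]
orientation: [[-0.987, 0.158, -0.002], [0.158, 0.987, -0.001], [0.001, -0.001, -1.0]]
contact_force: [-0.1, 0.2, -1.7]
opening: 0.0163
finger_force: 25.0
```

Emit:
{"name": "drive_tool", "arguments": {"increments": [[[0.0025,0.09,0,0,0,0,255],[0.0025,0.09,0,0,0,0,255],[0.0025,0.09,0,0,0,0,255],[0.0025,0.07,0,0,0,0,255],[0,0.05,0,0,0,0,255],[0,0,0,0,0,0,255],[0,0,0,0,0,0,255],[0,0,0,0,0,0,255],[0,0,0,0,0,0,255],[0,0,0,0,0,0,255]]]}}

```text
t: 15.0
eef_pos: [0.5733, 0.0503, 0.1879]
orientation: [[-0.988, 0.155, -0.0], [0.155, 0.988, -0.0], [0.0, -0.0, -1.0]]
contact_force: [0.2, 0.4, -1.6]
opening: 0.0162
finger_force: 25.0
```

```bash
python3 - <<'E'
from h import *
c=camera('wrist');c=camera('wrist');save(c,'w4.png');st=r.sense();R=np.array(st['orientation']);e=np.array(st['eef_pos']);print(st['t'],e.round(4),R.round(3),np.degrees(np.arctan2(R[1,0],R[0,0])))
# predicted marks: disc-top points at TCP-0.006, tool x +-0.0465
print(proj(c,[e+R@[x,0,.006] for x in(-.0465,0,.0465)]).round(1), proj(c,[e+R@[x,0,-.030] for x in(-.033,.033)]).round(1))
print('gaps',proj(c,[[.6178,.0446,.086],[.5288,.0584,.086]]).round(1))
E
```

```text
15.1 [0.5734 0.0507 0.188 ] [[-0.988  0.154  0.   ]
 [ 0.154  0.988 -0.   ]
 [-0.    -0.    -1.   ]] 171.12873785524306
[[275.4 334.6]
 [275.3 257. ]
 [275.1 168.5]] [[275.3 353.5]
 [274.9 214.5]]
gaps [[276.7 264.4]
 [276.4 151.1]]
```

View pics/w4.png

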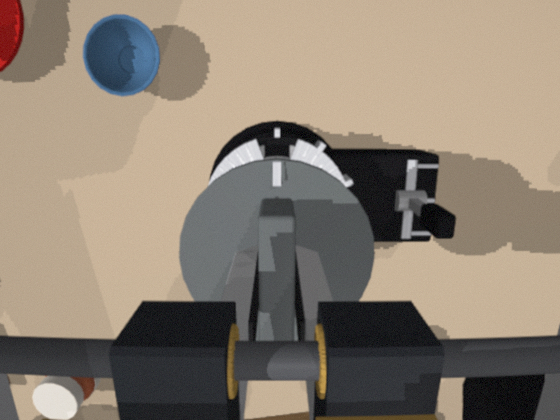

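The held lid covers the mouth. Its lug mark at (277,172), the gap at (277,148) and the entry rib at (277,132) share a column, so the yaw and sideways position are right. I'm checking the offset along the bar from the disc edge.

```bash
python3 - <<'E'
from h import *
from scipy.optimize import least_squares
c=camera('wrist');st=r.sense();R=np.array(st['orientation']);e=np.array(st['eef_pos'])
hsv=c['img'].astype(int)
z=e[2]-.006
pts=[]
# radial edge search from predicted centre
cen=proj(c,[e+R@[0,0,.006]])[0]
g=cv2.GaussianBlur(hsv.astype(np.float32),(3,3),0)
for th in np.radians(np.r_[np.arange(-5,50,3),np.arange(130,186,3)]):
    q=np.array([e+R@[np.sin(th)*rr,np.cos(th)*rr,.006] for rr in np.arange(.045,.059,.0003)])
    p=proj(c,q);v=np.array([cv2.remap(g,np.float32([[a]]),np.float32([[b]]),1)[0,0] for a,b in p])
    dd=np.abs(v[4:]-v[:-4]).sum(1);i=dd.argmax()
    if dd[i]>60: pts.append(q[i+2])
pts=np.array(pts);f=least_squares(lambda s:np.hypot(*(pts[:,:2]-s[:2]).T)-.052,e[:2],loss='soft_l1',f_scale=.001)
f2=least_squares(lambda s:np.hypot(*(pts[:,:2]-s[:2]).T)-s[2],[*e[:2],.052],loss='soft_l1',f_scale=.001)
for s in(f.x,f2.x): print(len(pts),s.round(4),'tool offs',(R.T@np.r_[s[:2]-e[:2],0]).round(4))
s=camera('side')
for d in spotter.outline_of('lid','side'):print(d['conf'],d['extent'],s['img'][d['region']].mean(0).round())
E
```

```text
38 [0.5749 0.0512] tool offs [-0.0015  0.0006  0.    ]
38 [0.5733 0.0514 0.0511] tool offs [ 0.0001  0.0006 -0.    ]
0.84 [337.2, 169.9, 377.1, 200.8] [121.  31.  28.]
0.77 [246.6, 180.6, 290.3, 212.0] [73. 74. 75.]
0.62 [345.4, 139.7, 378.9, 166.6] [76. 38. 96.]
```

Emit:
{"name": "drive_tool", "arguments": {"increments": [[[0.0016,0,0.03,0,0,0,255],[0,0,0.04,0,0,0,255],[0,0,0.035,0,0,0,255],[0,0,0.022,0,0,0,255],[0,0,0.006,0,0,0,255],[0,0,0.006,0,0,0,255],[0,0,0.006,0,0,0,255],[0,0,0.006,0,0,0,255],[0,0,0,0,0,0,255],[0,0,0,0,0,0,255]]]}}

```text
t: 16.25
eef_pos: [0.5728, 0.0516, 0.1128]
orientation: [[-0.988, 0.153, 0.001], [0.153, 0.988, -0.0], [-0.001, 0.0, -1.0]]
contact_force: [0.6, -0.8, -2.2]
opening: 0.0158
finger_force: 25.0
```

It has entered 6 mm with no contact force, so I continue down.

Emit:
{"name": "drive_tool", "arguments": {"increments": [[[0,0,0.006,0,0,0,255],[0,0,0.006,0,0,0,255],[0,0,0.006,0,0,0,255],[0,0,0.004,0,0,0,255],[0,0,0.003,0,0,0,255],[0,0,0.002,0,0,0,255],[0,0,0,0,0,0,255],[0,0,0,0,0,0,255],[0,0,0,0,0,0,255],[0,0,0,0,0,0,255]]]}}

```text
t: 17.25
eef_pos: [0.5726, 0.0515, 0.099]
orientation: [[-0.988, 0.153, 0.0], [0.153, 0.988, -0.0], [-0.0, -0.0, -1.0]]
contact_force: [0.3, -0.8, -2.0]
opening: 0.0158
finger_force: 25.0
```

Emit:
{"name": "drive_tool", "arguments": {"increments": [[[0,0,0.001,0,0,0,255],[0,0,0.001,0,0,0,255],[0,0,0,0,0,0,255],[0,0,0,0,0,0,255],[0,0,0,0,0,0,255],[0,0,0,0,0,0,255],[0,0,0,0,0,0,255],[0,0,0,0,0,0,255],[0,0,0,0,0,0,255],[0,0,0,0,0,0,255]]]}}

```text
t: 18.25
eef_pos: [0.5727, 0.0515, 0.0989]
orientation: [[-0.988, 0.153, 0.001], [0.153, 0.988, -0.0], [-0.001, -0.0, -1.0]]
contact_force: [-2.5, 0.3, 5.7]
opening: 0.0161
finger_force: 25.0
```

```bash
python3 - <<'E'
from h import *
st=r.sense();print(st['t'],np.round(st['eef_pos'],4),st['contact_force'],st['torque'])
c=camera('wrist');s=camera('side');R=[]
for cam,k,p in((c,2.5,[.573,.09,.09]),(s,6,[.573,.06,.09])):
    im=cv2.cvtColor(cam['img'],cv2.COLOR_RGB2BGR);u,v=proj(cam,p)[0].astype(int);h=int(200/k);y0=max(0,v-h);x0=max(0,u-h)
    R.append(cv2.resize(im[y0:y0+2*h,x0:x0+2*h],(400,400),interpolation=cv2.INTER_CUBIC))
cv2.imwrite('pics/crop6.png',np.hstack(R))
E
```

```text
18.25 [0.5727 0.0515 0.0989] [-2.54020196  0.29850021  5.68458875] [ 0.04928107  0.42623064 -0.01827054]
```

View pics/crop6.png

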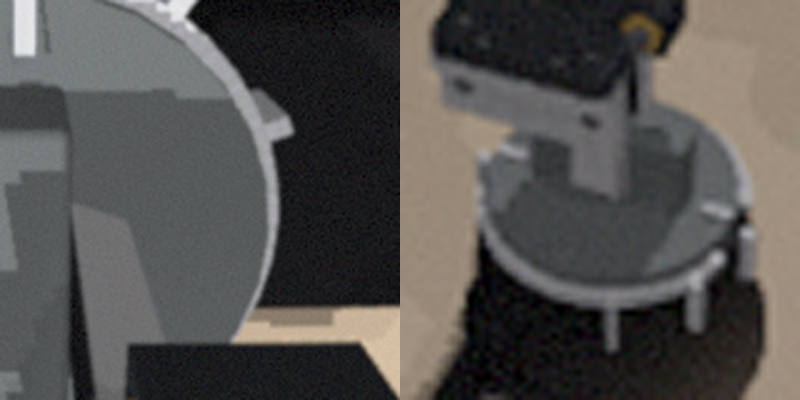

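The lid is seated flat, with contact at the expected height and the disc on the rim all round. I'm easing the push and twisting it clockwise by about 0.6 rad.

Emit:
{"name": "drive_tool", "arguments": {"increments": [[[0,0,-0.001,0,0,0,255],[0,0,0,0,0,0.02,255],[0,0,0,0,0,0.022,255],[0,0,0,0,0,0.022,255],[0,0,0,0,0,0.022,255],[0,0,0,0,0,0.022,255],[0,0,0,0,0,0.022,255],[0,0,0,0,0,0.022,255],[0,0,0,0,0,0.02,255],[0,0,0,0,0,0,255]]], "newtons": 35}}

```text
t: 19.35
eef_pos: [0.5726, 0.0507, 0.0989]
orientation: [[-0.769, 0.64, 0.0], [0.64, 0.769, -0.002], [-0.001, -0.001, -1.0]]
contact_force: [-2.6, -2.9, 5.7]
opening: 0.0159
finger_force: 35.0
```

Emit:
{"name": "drive_tool", "arguments": {"increments": [[[0,0,0,0,0,0.009,255],[0,0,0,0,0,0.01,255],[0,0,0,0,0,0,255],[0,0,0,0,0,0,255],[0,0,0,0,0,0,255],[0,0,0,0,0,0,255],[0,0,0,0,0,0,255],[0,0,0,0,0,0,255],[0,0,0,0,0,0,255],[0,0,0,0,0,0,255]]]}}

```text
t: 20.35
eef_pos: [0.5725, 0.0508, 0.0989]
orientation: [[-0.73, 0.683, 0.0], [0.683, 0.73, -0.002], [-0.001, -0.001, -1.0]]
contact_force: [-3.5, -2.1, 6.0]
opening: 0.0162
finger_force: 35.0
```

```bash
python3 - <<'E'
from h import *
st=r.sense();R=np.array(st['orientation']);e=np.array(st['eef_pos']);print(st['t'],e.round(4),np.degrees(np.arctan2(R[1,0],R[0,0])),np.round(st['contact_force'],1),np.round(st['torque'],2),R.round(3))
c=camera('wrist');s=camera('side');o=[]
for cam,k,p in((c,1.6,[.573,.09,.09]),(s,6,[.573,.08,.09])):
    im=cv2.cvtColor(cam['img'],cv2.COLOR_RGB2BGR);u,v=proj(cam,p)[0].astype(int);h=int(200/k);y0=max(0,v-h);x0=max(0,u-h)
    o.append(cv2.resize(im[y0:y0+2*h,x0:x0+2*h],(400,400),interpolation=cv2.INTER_CUBIC))
cv2.imwrite('pics/crop7.png',np.hstack(o))
E
```

```text
20.35 [0.5725 0.0508 0.0989] 136.89217084085445 [-3.5 -2.1  6. ] [-0.37  0.44  0.15] [[-0.73   0.683  0.   ]
 [ 0.683  0.73  -0.002]
 [-0.001 -0.001 -1.   ]]
```

View pics/crop7.png

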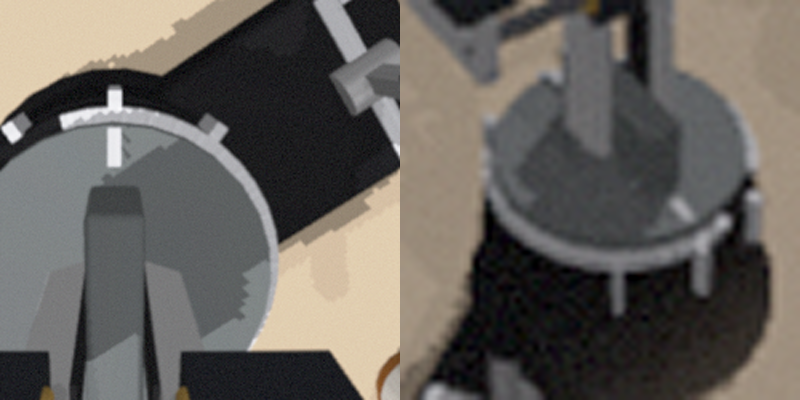

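The lid's mark at crop (115,145) lines up with the middle rib at (115,98). The 0.15 N m moment fits the spring at about 0.5 rad, and the lever is untouched. I'm handing it in.

```bash
python3 -c "
from station import job
print(job.close_job())"
```

```text
the job is handed in; nothing more can be done
None
```

The job is handed in: I stood the speed lever upright and let go of it, then seated the grey lid and twisted it clockwise to the middle rib (lid turned 0.6 rad, ring about 0.5), with the gripper still holding it there at 35 N; the final pictures and forces looked right, but the hand-in returned no verdict.

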